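Load the sample jar and swing the carrier bar home

TASK

Stand the squat screw-cap jar upright in the round seat of the flat carrier bar and let go of it. Then push the bar's free end round its pivot pin, clockwise seen from above, past the sprung catch until it is held clicked in between the catch and the sprung stop plunger; press by feel, without driving the plunger to the bottom. Leave the jar standing in its seat and everything else where it is.

Things in the scene. Friction and masses are not known exactly. Their poses are not given: they have to be found in the camera images.
- jar_center (a point): The sample jar, half-way up: squat glass jar of grey salt with a wide white screw cap, 51 mm in diameter, 97 mm high, 0.1 to 0.2 kg, loose, standing on the worktop at the robot's right. The slimmer bottle with a narrower ribbed cap near it is not wanted.
- bottle_center (a point): A bystander, half-way up: slimmer white plastic bottle with a narrow ribbed screw cap, 46 mm in diameter, 90 mm high; it may stand where the jar might have stood. Leave alone.
- pin (a point): Top middle of the cap nut on the fixed pivot pin, 30 mm above the worktop. The carrier bar turns about this vertical pin (0.5 mm play all round). The pin stands near the right end of a grey base plate, 164 x 330 mm and 10 mm thick, fixed to the worktop; a grey sensor head 58 mm high stands on the plate beyond the jar seat's final place.
- seat (a point): Centre of the floor of the jar seat on the bar, 21 mm above the worktop, 85 mm from the pin: a white cup 60 mm inside, 66 mm outside, rim 13 mm above its floor; it turns with the bar. The bar is a loose flat aluminium bar, 30 mm wide, 8 mm thick, lying on the plate with its hole on the pin; a 14 mm wide tongue at its free end reaches 250 mm from the pin.
- post (a point): Middle of the upright round steel push post on the bar, 195 mm from the pin, 31 mm above the worktop; 14 mm in diameter, from 18 to 44 mm above the worktop. Push here, on the side towards the robot, square to the bar, so that it turns clockwise seen from above. The bar starts 0.14 to 0.53 rad short of home and is slide-coated: friction 1 to 2 N at the post.
- flask: A bystander: conical flask, 104 mm in diameter, 176 mm high, origin at the middle of its foot. Leave alone.
- stopper: A bystander: black rubber stopper, 32 mm in diameter, 28 mm high, origin at the middle of its foot. Leave alone.
- stand: The base plate with the pin; origin on the worktop under the pin, y along the bar's middle home direction, x the way the free end is swung. Catch and plunger sit on a dark carriage at the plate's far left corner, set anew each time by up to 32 mm either way along the swing; its place is not given, so home must be felt, and can lie 0.13 rad either side of y.
- plunger (a joint): How far the stop plunger is pressed in (m): 0 out, 0.0075 bottom; 1 N to start it, then 2 N per mm, working 238 mm from the pin. The sprung catch (a bump of 3 to 6 N at the post, 25 mm before home) rides on the tongue's end, then snaps in behind it at about 3 mm. On release the plunger stays pressed 2 to 3 mm. A push of 14 N at the post is surely past the click; over 20 N is ramming.
There are look-alikes about, which are no part of the job. What is shaped like the part that bears jar_center but yellow is not meant.

How it is judged:
By the outcome, as a careful person would: the job done as asked, in the order asked, and still so for the second after the job is handed in, with the robot touching nothing.
It also fails if it takes over 72 s, if anything falls off the work surface, if the arm or the gripper's body presses on something with over 40 N, if the wrist force passes 120 N, or if a joint passes its speed limit or range.

ROBOT

A 7-joint arm with a two-finger parallel gripper is mounted at the origin on a cart in front of the work surface, level with it; the furniture and walls round the work are solid. World frame = base frame: x ahead of the robot, y to its left, z up, the work surface at z = 0. Lengths are in m, angles in rad, forces in N, time in s.
With the tool pointing down it reaches from about 0.425 to 0.875 m from the base axis. Payload 9.9 kg.
Tool frame: the origin (TCP) lies midway between the tips of the shut fingers; the grasp point (between the pads) lies 19 mm behind it; z points along the fingers, y is the line along which they close (so a half turn about z gives the same grasp; the last joint's range is limited). The gripper opens to 85 mm and grips with 20 to 120 N. Pads are 22 mm wide; open, the fingers measure 114 mm over their backs; the gripper's body (76 mm by 85 mm) begins 54 mm behind the grasp point. The pads swing forward as they close: fully open they stand 13 mm farther back than shut.
Start: joints at [1.229, 0.576, 0.025, 1.437, -0.015, 1.129, -0.057], TCP at [0.172, -0.653, 0.231] pointing down, gripper open.
Joint ranges: [-2.76, 2.76], [-0.34, 2.15], [-1.52, 1.57], [0.19, 2.46], [-1.09, 4.23], [0.17, 1.99], [-2.82, 2.82]. Speed limits (rad/s): [2.22, 2.22, 3.01, 3.01, 3.14, 3.14, 3.14].

INTERFACE

Orientations are given as a unit quaternion [w, x, y, z].
In Python, from plant import * gives the robot as it stands.
- The arm moves only by the tool jog_arm, never from a script. Its argument "targets" is a list of rows, each a list of 7 numbers: the shift along the tool's x, y, z scaled (see below), then the turn, a rotation vector about the tool's x, y, z scaled (see below), then the closure, from 0 (fully open) to 1 (shut). A call has 1 to 10 rows; each row shifts and turns the commanded pose from where the row before left it, along the tool's axes as they then stand; what a row does not reach is not made up. The controller multiplies each number of a shift by 60 mm and each number of a turn by 360 degrees. A row lasts 1/8 s, in which the tool goes at most 62.5 mm and 10.7 degrees, less where a joint would pass 70% of its speed; a pose out of reach is approached as far as the arm can. A call with a number of a shift or a turn outside -1 to 1 is refused whole. A call with a gripper value outside its range is refused whole. The fingers move at their own pace and stop on an object; the grip force is fixed at half the most. Time passes only in rows, so rows that do not move let the fingers close. It gives the time, the measured TCP pose, the force, the opening and the grip force at its end, in the units of the state.
- get_obs(): the state, without advancing time (a new reading comes with each control period).
- grab_frame(name): name is "scene" or "top"; returns the picture (420x560x3 uint8, red, green, blue); there is no depth.
- camera_params(name): a dict with "vfov" (degrees; the focal length in pixels is half the picture's height over the tangent of half this angle, whatever the lens; pixels are square), "cx", "cy" (the principal point, pixels), "distortion" ([k1, k2, p1, p2, k3] as OpenCV has them; the pictures are not rectified), "world_from_camera" (4x4, takes a point from camera to world coordinates). Camera axes: x right, y down, z forward; pixel columns grow to the right and rows downward; lengths in m; the calibration is good to about 2 mm. A picture is of the moment at which its call begins. camera_params takes no time and is no camera call.
- hand_in(): hands the job in; it is judged then, once.
The state is a dict: "clock": time; "joint_positions": joint angles; "qd": joint speeds; "effort": joint torques, N m; "tool_pos": TCP position; "tool_rot": TCP orientation; "contact_force": force on the tool from outside, world axes, zero at the start; "ft_torque": the same for the moment, N m; "finger_gap": finger opening in m; "gripper_force": force on a finger pad.
Only numpy, scipy, OpenCV 4.12 (cv2) and the standard library are available. Lean on these libraries where they do the work, as an engineer would, in place of code of your own. Each camera call takes 0.05 s, during which the arm holds its last target. There are 200 camera calls.

## Working session

There is one attempt and no reset: what is moved stays moved. The work goes in short steps, Python scripts to look and compute and a tool call to move; the robot and the scene stay as the last step left them, time stands still between calls to the robot, and variables do not carry over. Pictures are saved under pics/ and viewed, at most 10 in all, crops included, and the job is handed in when it is done.

Besides the shell and the picture viewer there is one more tool, called in YAML: its name, and indented under it one key for each argument. jog_arm: Moves the arm, as the interface text tells. Its arguments: {"type":"object","properties":{"targets":{"type":"array"}},"required":["targets"]}

```bash
ls; mkdir -p pics; cat > h.py <<'E'
from plant import *
import numpy as np, cv2
def K(n):
    p=camera_params(n); f=210/np.tan(np.radians(p['vfov'])/2)
    return np.array([[f,0,p['cx']],[0,f,p['cy']],[0,0,1]]),np.array(p['distortion'],float),np.array(p['world_from_camera'])
def ray(n,u,v):
    k,d,T=K(n); a=cv2.undistortPoints(np.array([[[u,v]]],float),k,d)[0,0]
    return T[:3,3],T[:3,:3]@np.array([a[0],a[1],1])
def atz(n,u,v,z):
    o,r=ray(n,u,v); return o+r*(z-o[2])/r[2]
def proj(n,P):
    k,d,T=K(n); W=np.linalg.inv(T)
    return cv2.projectPoints(np.atleast_2d(np.array(P,float)),cv2.Rodrigues(W[:3,:3])[0],W[:3,3],k,d)[0][:,0]
def save(n,f,crop=None,s=1):
    im=grab_frame(n)[:,:,::-1]
    np.save('pics/%s.npy'%n,im)
    if crop: im=im[crop[1]:crop[3],crop[0]:crop[2]]
    cv2.imwrite('pics/'+f,cv2.resize(im,None,fx=s,fy=s,interpolation=cv2.INTER_CUBIC))
E
python3 - <<'E'
from h import *
save('scene','s0.png',None,1.4);save('top','t0.png',None,1.4)
o=get_obs();print(o)
for n in('scene','top'):print(K(n))
E
```

```text
pics
{'clock': 0.1, 'joint_positions': array([ 1.22918433,  0.57644546,  0.02484219,  1.43780318, -0.01501566,
        1.12898467, -0.05649408]), 'qd': array([ 0.00090049, -0.00194722,  0.00050219, -0.00084229,  0.0001207 ,
       -0.00037664, -0.00018938]), 'effort': array([ 6.03755994e-03, -7.67304683e+01,  2.25789137e+00, -2.86601955e+01,
        1.59017311e-02,  8.63423600e-03, -5.32973559e-06]), 'tool_pos': array([ 0.1720181 , -0.65231002,  0.23053783]), 'tool_rot': array([-7.17906335e-04,  9.91700522e-01,  1.28567274e-01, -1.21846662e-04]), 'contact_force': array([ 0.0410585 ,  0.05671192, -0.75714551]), 'ft_torque': array([ 0.00272981, -0.00516742,  0.01095119]), 'gripper_force': 0.0, 'finger_gap': 0.0851706167032655}
(array([[388.55682323,   0.        , 286.14492615],
       [  0.        , 388.55682323, 207.90318099],
       [  0.        ,   0.        ,   1.        ]]), array([-0.09246623,  0.        ,  0.        ,  0.        ,  0.        ]), array([[-0.82290254, -0.28552786,  0.49122831, -0.03321057],
       [-0.56817947,  0.41068057, -0.71310137,  0.81203265],
       [ 0.00187239, -0.86591876, -0.50018116,  0.65484165],
       [ 0.        ,  0.        ,  0.        ,  1.        ]]))
(array([[414.23294788,   0.        , 276.77634213],
       [  0.        , 414.23294788, 208.2325953 ],
       [  0.        ,   0.        ,   1.        ]]), array([-0.00829236,  0.        ,  0.        ,  0.        ,  0.        ]), array([[-0.00460725, -0.99615321,  0.08750741,  0.45450453],
       [-0.99973802,  0.00262643, -0.02273768,  0.01220724],
       [ 0.02242038, -0.08758924, -0.99590434,  1.22875462],
       [ 0.        ,  0.        ,  0.        ,  1.        ]]))
```

View pics/s0.png

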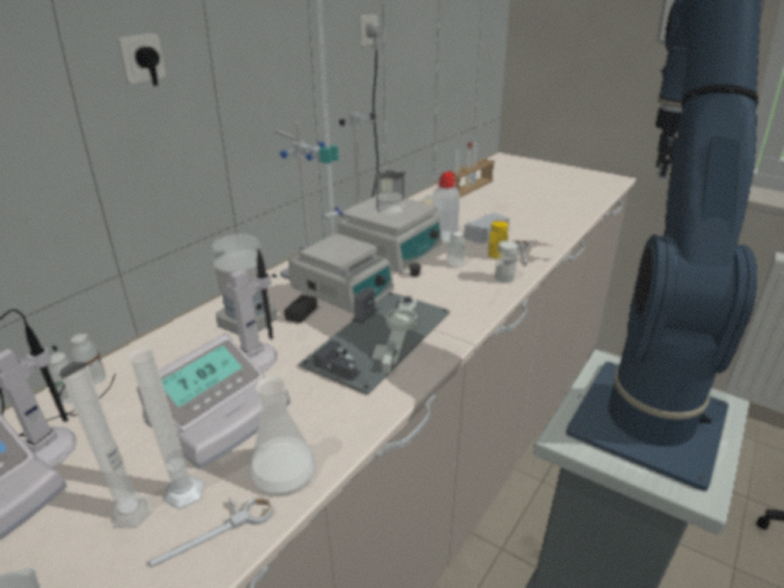

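View pics/t0.png

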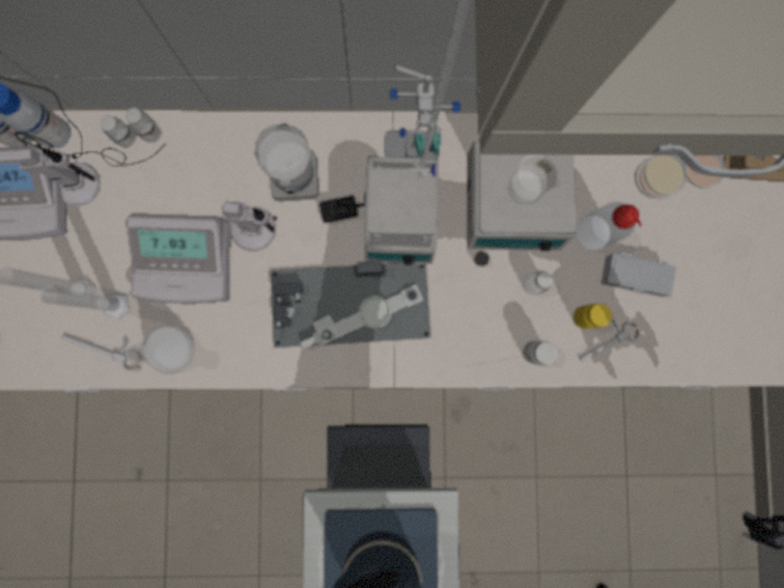

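The wide-capped jar seems to be at top (386,252) / scene (362,187). The slim bottle is at top (386,202) / scene (326,178), and the yellow look-alike at top (423,226). The bar's pin is at top ≈(298,209), the seat at ≈(268,222) and the post at ≈(230,233). I'll enlarge both areas to confirm.

```bash
python3 - <<'E'
from h import *
t=np.load('pics/top.npy');s=np.load('pics/scene.npy')
def c(i,x,y,w,h,S):return cv2.resize(i[y:y+h,x:x+w],(w*S,h*S),interpolation=cv2.INTER_CUBIC)
a=np.vstack([np.hstack([c(t,360,180,80,60+30,5),c(s,310,150,80,90,5)])]);cv2.imwrite('pics/c1.png',a)
b=c(t,185,180,130,75,6);cv2.imwrite('pics/c2.png',b)
E
```

```text
(no output)
```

View pics/c1.png

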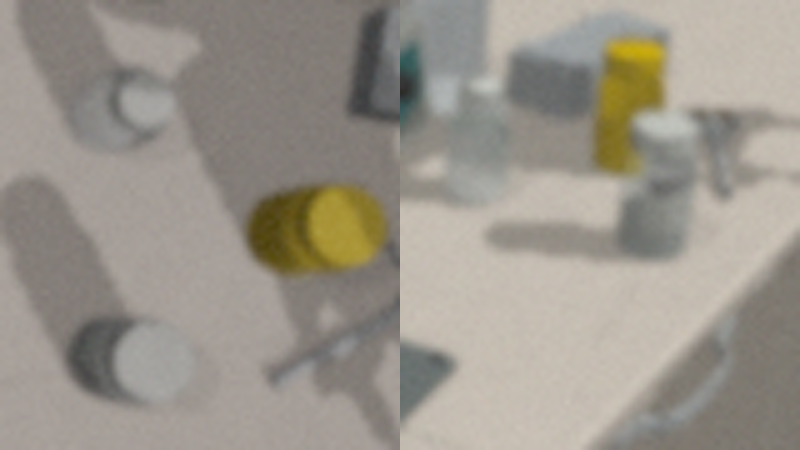

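View pics/c2.png

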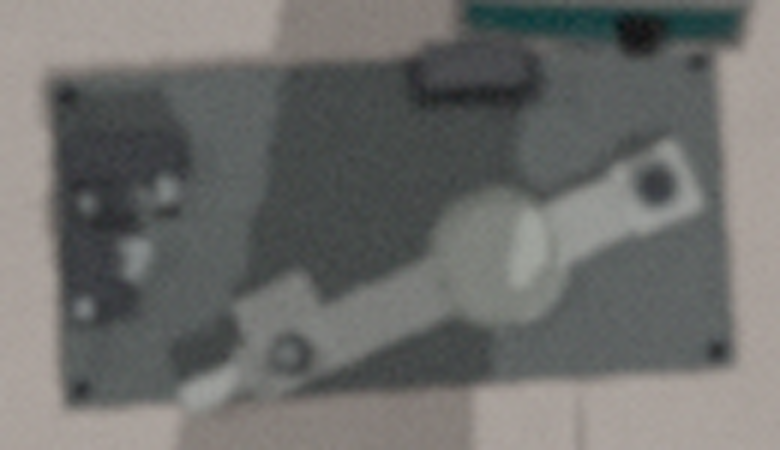

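```bash
python3 - <<'E'
from h import *
A=lambda u,v,S,x,y:((u+.5)/S-.5+x,(v+.5)/S-.5+y)
j=atz('top',*A(154,362,5,360,180),.097);js=atz('scene',*A(267,125,5,310,150),.097)
p=atz('top',*A(657,185,6,185,180),.03);s=atz('top',*A(503,257,6,185,180),.034);q=atz('top',*A(291,356,6,185,180),.044)
b=atz('top',*A(145,107,5,360,180),.09);y=atz('top',*A(345,226,5,360,180),.097)
print('jar',j,js,'bot',b,'yel',y);print('pin',p,'seat',s,'post',q)
for a in(s,q):
  d=(a-p)[:2];print(np.hypot(*d),np.arctan2(d[1],d[0]))
for c in[(65,95),(700,62),(717,350),(80,390)]:print('screw',atz('top',*A(*c,6,185,180),.01))
for c in[(165,190),(135,258),(185,150),(60,320),(475,75)]:print('carr',atz('top',*A(*c,6,185,180),.03))
from scipy.spatial.transform import Rotation as R
w,x,yy,z=get_obs()['tool_rot'];print(R.from_quat([x,yy,z,w]).as_matrix())
E
```

```text
jar [ 0.43288326 -0.3241251   0.097     ] [ 0.42895741 -0.31780494  0.097     ] bot [ 0.57395064 -0.32519639  0.09      ] yel [ 0.50694863 -0.43249574  0.097     ]
pin [ 0.55332907 -0.06546061  0.03      ] seat [0.518453   0.00925229 0.034     ] post [0.47124104 0.1099855  0.044     ]
0.08245216208668431 2.007533966169502
0.1937002360799305 2.008420793354834
screw [0.6001819  0.22429779 0.01      ]
screw [ 0.61600792 -0.08857325  0.01      ]
screw [ 0.47376361 -0.09552703  0.01      ]
screw [0.4556366  0.21522467 0.01      ]
carr [0.55156254 0.17217105 0.03      ]
carr [0.51877935 0.1862694  0.03      ]
carr [0.5709246  0.16271078 0.03      ]
carr [0.48912352 0.22185099 0.03      ]
carr [0.60717286 0.02258625 0.03      ]
[[ 9.66940883e-01  2.55000290e-01 -4.26269318e-04]
 [ 2.55000640e-01 -9.66939882e-01  1.39256519e-03]
 [-5.70722772e-05 -1.45522716e-03 -9.99998940e-01]]
```

The crops confirm it. The jar is the grey one with the wide white cap at top (391,252). The bottle at (388,201) has a narrow cap, and the yellow one at (429,225) is excluded. The bar, seat and post are clear on the plate. I'll move above the jar now.

jog_arm:
  targets:
    - [0.56,-0.42,0,0,0,0,0]
    - [0.56,-0.42,0,0,0,0,0]
    - [0.56,-0.42,0,0,0,0,0]
    - [0.56,-0.42,0,0,0,0,0]
    - [0.56,-0.42,0,0,0,0,0]
    - [0.56,-0.42,0,0,0,0,0]
    - [0.56,-0.42,0,0,0,0,0]
    - [0.56,-0.42,0,0,0,0,0]
    - [0.56,-0.42,0,0,0,0,0]
    - [0.56,-0.42,0,0,0,0,0]

```text
clock: 1.35
tool_pos: [0.4333, -0.3222, 0.2311]
tool_rot: [-0.0, 0.992, 0.129, -0.0]
contact_force: [0.7, -0.7, -0.6]
finger_gap: 0.0854
gripper_force: 0.0
```

jog_arm:
  targets:
    - [0,0,0.4,0,0,0,0]
    - [0,0,0.4,0,0,0,0]
    - [0,0,0.4,0,0,0,0]
    - [0,0,0.4,0,0,0,0]
    - [0,0,0.4,0,0,0,0]
    - [0,0,0.4,0,0,0,0]
    - [0,0,0.4,0,0,0,0]
    - [0,0,0.4,0,0,0,0]
    - [0,0,0,0,0,0,0]

```text
clock: 2.48
tool_pos: [0.4317, -0.3226, 0.0378]
tool_rot: [-0.001, 0.992, 0.129, -0.001]
contact_force: [0.4, -0.5, 0.2]
finger_gap: 0.0852
gripper_force: 0.0
```

```bash
python3 - <<'E'
from h import *
o=get_obs();print(o['tool_pos'],o['contact_force'])
t=grab_frame('top')[:,:,::-1];s=grab_frame('scene')[:,:,::-1]
c=lambda i,x,y,w,h,S:cv2.resize(i[y:y+h,x:x+w],(w*S,h*S),interpolation=cv2.INTER_CUBIC)
cv2.imwrite('pics/c3.png',np.hstack([c(t,350,190,80,100,5),c(s,310,130,80,100,5)]))
E
```

```text
[ 0.43166724 -0.32257415  0.03779425] [ 0.39663943 -0.48426532  0.16157441]
```

View pics/c3.png

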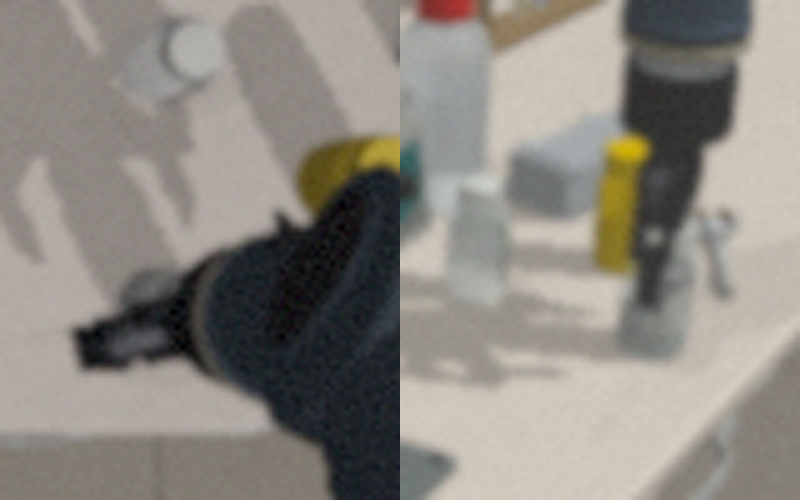

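The scene crop shows the jar (655,300) between the fingers with no contact. Closing the gripper.

jog_arm:
  targets:
    - [0,0,0,0,0,0,0.3]
    - [0,0,0,0,0,0,0.4]
    - [0,0,0,0,0,0,0.6]
    - [0,0,0,0,0,0,1]
    - [0,0,0,0,0,0,1]
    - [0,0,0,0,0,0,1]
    - [0,0,0,0,0,0,1]
    - [0,0,0,0,0,0,1]

```text
clock: 3.58
tool_pos: [0.4332, -0.3237, 0.0404]
tool_rot: [0.001, 0.992, 0.128, 0.001]
contact_force: [-0.8, -0.6, 8.3]
finger_gap: 0.0486
gripper_force: 60.7
```

jog_arm:
  targets:
    - [0,0,-0.1,0,0,0,1]
    - [0,0,-0.3,0,0,0,1]
    - [0,0,-0.4,0,0,0,1]
    - [0,0,-0.4,0,0,0,1]
    - [0,0,-0.4,0,0,0,1]
    - [0,0,-0.4,0,0,0,1]
    - [0,0,0,0,0,0,1]
    - [0,0,0,0,0,0,1]

```text
clock: 4.58
tool_pos: [0.4323, -0.323, 0.1587]
tool_rot: [-0.0, 0.992, 0.129, -0.0]
contact_force: [0.1, -0.1, -1.6]
finger_gap: 0.0482
gripper_force: 62.3
```

```bash
python3 - <<'E'
from h import *
o=get_obs();p=o['tool_pos'];print(p,o['contact_force'],o['ft_torque'],o['joint_positions'])
t=grab_frame('top')[:,:,::-1];s=grab_frame('scene')[:,:,::-1]
c=lambda i,x,y,w,h,S:cv2.resize(i[y:y+h,x:x+w],(w*S,h*S),interpolation=cv2.INTER_CUBIC)
u,v=proj('scene',p)[0];print(u,v)
cv2.imwrite('pics/c4.png',np.hstack([c(s,310,100,100,120,5)]))
print([proj('scene',p+np.array([0,0,z]))[0] for z in(-.02,0,.04)])
E
```

```text
[ 0.43232324 -0.32304807  0.15870204] [ 0.05782028 -0.13641947 -1.58178581] [-0.02132064  0.00313229 -0.02704979] [ 0.58424578  0.45590328 -0.0425421   1.88962646  0.02607635  0.7974325
 -0.78512818]
364.53479324021345 156.9890335857337
[array([363.94923233, 162.52721186]), array([364.53479324, 156.98903359]), array([365.72249369, 145.67134235])]
```

View pics/c4.png

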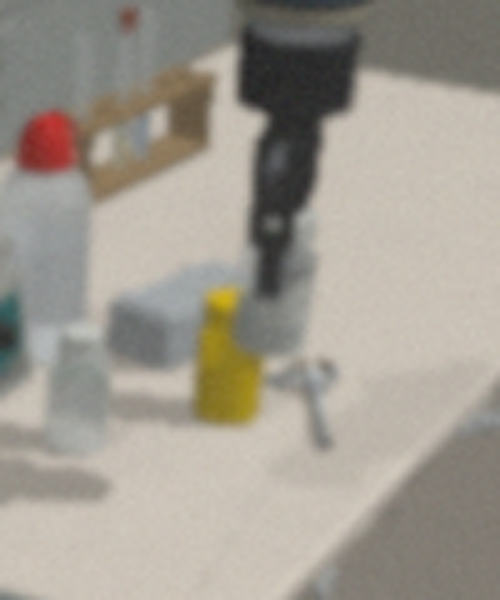

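The jar is held upright. I'll carry it above the seat.

jog_arm:
  targets:
    - [0.2,-0.35,0,0,0,0,1]
    - [0.4,-0.7,0,0,0,0,1]
    - [0.4,-0.7,0,0,0,0,1]
    - [0.4,-0.7,0,0,0,0,1]
    - [0.4,-0.7,0,0,0,0,1]
    - [0.4,-0.7,0,0,0,0,1]
    - [0.4,-0.7,0,0,0,0,1]
    - [0.22,-0.45,0.2,0,0,0,1]
    - [0,0,0.4,0,0,0,1]
    - [0,0,0.3,0,0,0,1]

```text
clock: 5.92
tool_pos: [0.5192, 0.0105, 0.1036]
tool_rot: [-0.0, 0.992, 0.129, -0.001]
contact_force: [-0.6, 0.6, -1.5]
finger_gap: 0.0483
gripper_force: 62.3
```

jog_arm:
  targets:
    - [0,0,0,0,0,0,1]
    - [0,0,0,0,0,0,1]

```text
clock: 6.18
tool_pos: [0.52, 0.0098, 0.1055]
tool_rot: [-0.0, 0.992, 0.128, -0.0]
contact_force: [0.3, -0.4, -2.2]
finger_gap: 0.0478
gripper_force: 62.3
```

```bash
python3 - <<'E'
from h import *
o=get_obs();p=o['tool_pos'];print(p,o['contact_force'],o['tool_rot'])
t=grab_frame('top')[:,:,::-1];s=grab_frame('scene')[:,:,::-1];s0=np.load('pics/scene.npy')
c=lambda i,x,y,w,h,S:cv2.resize(i[y:y+h,x:x+w],(w*S,h*S),interpolation=cv2.INTER_CUBIC)
A=c(s0,245,190,80,110,5);B=c(s,245,190,80,110,5)
# predicted circles
def circ(img,ctr,r,z,col):
    a=np.linspace(0,2*np.pi,60);P=np.c_[ctr[0]+r*np.cos(a),ctr[1]+r*np.sin(a),0*a+z]
    q=(proj('scene',P)-[245,190]+.5)*5-.5
    cv2.polylines(img,[q.astype(int).reshape(-1,1,2)],True,col,1)
circ(A,(.5178,.0103),.033,.034,(0,0,255))
circ(B,(.5178,.0103),.033,.034,(0,0,255))
circ(B,(p[0]-.0015,p[1]),.0255,p[2]-.039,(0,255,0))
cv2.imwrite('pics/c5.png',np.hstack([A,B]))
E
```

```text
[0.51998827 0.00976875 0.10546412] [ 0.34648028 -0.42781716 -2.22752619] [-1.55142159e-05  9.91720383e-01  1.28416033e-01 -6.95040696e-05]
```

View pics/c5.png

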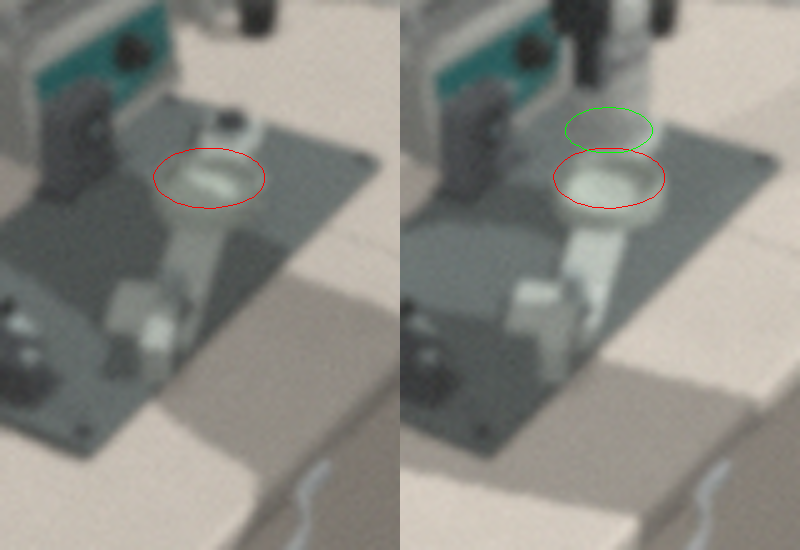

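The prediction (red) sits on the seat rim, and the jar foot (green) is centred over it. Lowering now.

jog_arm:
  targets:
    - [0,0,0.2,0,0,0,1]
    - [0,0,0.2,0,0,0,1]
    - [0,0,0.15,0,0,0,1]
    - [0,0,0.08,0,0,0,1]
    - [0,0,0.04,0,0,0,1]
    - [0,0,0,0,0,0,1]

```text
clock: 7.02
tool_pos: [0.5199, 0.0099, 0.0651]
tool_rot: [-0.0, 0.992, 0.129, -0.0]
contact_force: [-1.4, -0.0, -0.7]
finger_gap: 0.0484
gripper_force: 62.3
```

jog_arm:
  targets:
    - [0,0,0.03,0,0,0,1]
    - [0,0,0.03,0,0,0,1]
    - [0,0,0,0,0,0,1]

```text
clock: 7.4
tool_pos: [0.52, 0.0098, 0.0615]
tool_rot: [0.0, 0.992, 0.129, 0.0]
contact_force: [-0.3, -0.9, -1.8]
finger_gap: 0.0481
gripper_force: 62.4
```

jog_arm:
  targets:
    - [0,0,0.025,0,0,0,1]
    - [0,0,0,0,0,0,1]

```text
clock: 7.65
tool_pos: [0.5202, 0.0099, 0.0614]
tool_rot: [0.0, 0.992, 0.128, 0.001]
contact_force: [-3.6, -0.2, 18.0]
finger_gap: 0.0484
gripper_force: 64.4
```

Floor contact at the expected height. I'll ease off, open and retreat.

jog_arm:
  targets:
    - [0,0,-0.015,0,0,0,1]
    - [0,0,0,0,0,0,0.35]
    - [0,0,0,0,0,0,0.2]
    - [0,0,0,0,0,0,0]
    - [0,0,0,0,0,0,0]
    - [0,0,0,0,0,0,0]

```text
clock: 8.4
tool_pos: [0.5199, 0.0099, 0.0608]
tool_rot: [-0.0, 0.992, 0.129, -0.0]
contact_force: [0.5, 0.2, -0.4]
finger_gap: 0.0854
gripper_force: 0.0
```

jog_arm:
  targets:
    - [0,0,-0.1,0,0,0,0]
    - [0,0,-0.3,0,0,0,0]
    - [0,0,-0.4,0,0,0,0]
    - [0,0,-0.4,0,0,0,0]
    - [0,0,-0.4,0,0,0,0]
    - [0,0,-0.4,0,0,0,0]
    - [0,0,-0.2,0,0,0,0]
    - [0,0,0,0,0,0,0]

```text
clock: 9.4
tool_pos: [0.5202, 0.0099, 0.1935]
tool_rot: [0.0, 0.992, 0.129, 0.001]
contact_force: [0.5, -0.6, 0.0]
finger_gap: 0.0855
gripper_force: 0.0
```

jog_arm:
  targets:
    - [-0.23,-0.43,0,0,0,0,1]
    - [-0.23,-0.43,0,0,0,0,1]
    - [-0.23,-0.43,0,0,0,0,1]
    - [-0.22,-0.43,0,0,0,0,1]
    - [0,0,0.4,0,0,0,1]
    - [0,0,0.5,0,0,0,1]
    - [0,0,0.5,0,0,0,1]
    - [0,0,0.5,0,0,0,1]
    - [0,0,0.5,0,0,0,1]
    - [0,0,0.3,0,0,0,1]

```text
clock: 10.65
tool_pos: [0.4395, 0.0954, 0.0288]
tool_rot: [0.0, 0.992, 0.129, -0.001]
contact_force: [-0.1, -1.0, 0.1]
finger_gap: -0.0001
gripper_force: 0.0
```

jog_arm:
  targets:
    - [0,0,0.05,0,0,0,1]
    - [0,0,0,0,0,0,1]

```text
clock: 10.9
tool_pos: [0.4405, 0.0957, 0.0278]
tool_rot: [0.0, 0.992, 0.129, -0.0]
contact_force: [-0.2, 0.2, -0.2]
finger_gap: 0.0
gripper_force: 0.0
```

```bash
python3 - <<'E'
from h import *
o=get_obs();p=o['tool_pos'];print(p,o['contact_force'],o['tool_rot'],o['joint_positions'])
t=grab_frame('top')[:,:,::-1];s=grab_frame('scene')[:,:,::-1]
c=lambda i,x,y,w,h,S:cv2.resize(i[y:y+h,x:x+w],(w*S,h*S),interpolation=cv2.INTER_CUBIC)
cv2.imwrite('pics/c6.png',np.hstack([c(t,185,180,130,110,3),c(s,245,170,85,110,5)[:330] if 0 else cv2.resize(s[170:290,235:335],(330*100//120,330))]))
E
```

```text
[0.44050547 0.09565638 0.0277904 ] [-0.17630313  0.23375528 -0.15621074] [ 5.80194411e-05  9.91706622e-01  1.28521614e-01 -4.08463484e-04] [-0.27445476  0.57639033 -0.0629674   2.22934509  0.10309416  0.33925478
 -1.73759414]
```

View pics/c6.png

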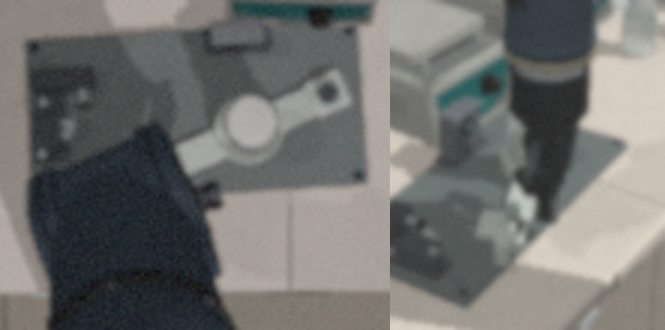

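The jar stands in its seat, with its cap at crop (248,120), and the finger is in front of the post. Starting the push.

jog_arm:
  targets:
    - [0.08,-0.03,0,0,0,0,1]
    - [0.08,-0.03,0,0,0,0,1]
    - [0.08,-0.03,0,0,0,0,1]
    - [0.08,-0.01,0,0,0,0,1]
    - [0.08,-0.01,0,0,0,0,1]
    - [0.08,-0.01,0,0,0,0,1]

```text
clock: 11.75
tool_pos: [0.4668, 0.1101, 0.0278]
tool_rot: [0.0, 0.992, 0.129, -0.0]
contact_force: [-1.1, -0.7, 0.3]
finger_gap: -0.0001
gripper_force: 0.6
```

jog_arm:
  targets:
    - [0.06,-0.005,0,0,0,0,1]
    - [0.06,-0.005,0,0,0,0,1]
    - [0.06,-0.005,0,0,0,0,1]

```text
clock: 12.12
tool_pos: [0.4771, 0.1137, 0.0279]
tool_rot: [-0.0, 0.992, 0.129, -0.0]
contact_force: [-1.2, 0.3, 0.3]
finger_gap: 0.0002
gripper_force: 0.6
```

jog_arm:
  targets:
    - [0.05,-0.003,0,0,0,0,1]
    - [0.05,-0.003,0,0,0,0,1]

```text
clock: 12.38
tool_pos: [0.4828, 0.1156, 0.0279]
tool_rot: [-0.0, 0.992, 0.129, -0.0]
contact_force: [-1.2, 0.5, 0.4]
finger_gap: -0.0002
gripper_force: 0.6
```

jog_arm:
  targets:
    - [0.05,-0.002,0,0,0,0,1]
    - [0.05,-0.002,0,0,0,0,1]

```text
clock: 12.62
tool_pos: [0.4886, 0.1174, 0.0279]
tool_rot: [-0.0, 0.992, 0.129, 0.0]
contact_force: [-0.7, 1.1, -0.3]
finger_gap: -0.0002
gripper_force: 0.6
```

jog_arm:
  targets:
    - [0.05,0,0,0,0,0,1]
    - [0.05,0,0,0,0,0,1]

```text
clock: 12.88
tool_pos: [0.4944, 0.1188, 0.0279]
tool_rot: [-0.0, 0.992, 0.129, -0.0]
contact_force: [-1.6, -0.3, -0.1]
finger_gap: -0.0002
gripper_force: 0.6
```

jog_arm:
  targets:
    - [0.04,0,0,0,0,0,1]
    - [0.04,0,0,0,0,0,1]

```text
clock: 13.12
tool_pos: [0.499, 0.1201, 0.0279]
tool_rot: [0.0, 0.992, 0.129, -0.0]
contact_force: [-1.7, -0.4, 0.7]
finger_gap: 0.0
gripper_force: 0.6
```

jog_arm:
  targets:
    - [0.03,0.002,0,0,0,0,1]
    - [0.03,0.002,0,0,0,0,1]

```text
clock: 13.38
tool_pos: [0.502, 0.1206, 0.0278]
tool_rot: [0.0, 0.992, 0.129, -0.0]
contact_force: [-3.9, -0.9, 2.0]
finger_gap: 0.0003
gripper_force: 1.7
```

jog_arm:
  targets:
    - [0.03,0.002,0,0,0,0,1]
    - [0.03,0.002,0,0,0,0,1]

```text
clock: 13.62
tool_pos: [0.5052, 0.1211, 0.0277]
tool_rot: [0.0, 0.992, 0.128, -0.001]
contact_force: [-5.5, -0.4, 2.6]
finger_gap: -0.0001
gripper_force: 2.9
```

jog_arm:
  targets:
    - [0.03,0.003,0,0,0,0,1]
    - [0.03,0.003,0,0,0,0,1]

```text
clock: 13.88
tool_pos: [0.5099, 0.122, 0.0279]
tool_rot: [-0.0, 0.992, 0.128, 0.0]
contact_force: [-1.5, -0.7, -1.3]
finger_gap: -0.0001
gripper_force: 1.0
```

jog_arm:
  targets:
    - [0.03,0.003,0,0,0,0,1]
    - [0.03,0.003,0,0,0,0,1]

```text
clock: 14.12
tool_pos: [0.5135, 0.1226, 0.0279]
tool_rot: [-0.0, 0.992, 0.128, 0.0]
contact_force: [-2.0, -0.3, -0.9]
finger_gap: -0.0002
gripper_force: 0.9
```

The catch bump came at x≈0.505, so home should be near x≈0.53. Continuing gently.

jog_arm:
  targets:
    - [0.03,0.003,0,0,0,0,1]
    - [0.03,0.003,0,0,0,0,1]

```text
clock: 14.38
tool_pos: [0.5168, 0.1231, 0.0279]
tool_rot: [0.0, 0.992, 0.129, -0.0]
contact_force: [-1.1, -0.5, -0.3]
finger_gap: -0.0002
gripper_force: 1.1
```

jog_arm:
  targets:
    - [0.03,0.004,0,0,0,0,1]
    - [0.03,0.004,0,0,0,0,1]

```text
clock: 14.62
tool_pos: [0.5196, 0.1234, 0.0278]
tool_rot: [0.0, 0.992, 0.129, -0.001]
contact_force: [-5.9, -0.6, 1.7]
finger_gap: 0.0002
gripper_force: 3.0
```

jog_arm:
  targets:
    - [0.02,0.004,0,0,0,0,1]
    - [0.02,0.004,0,0,0,0,1]

```text
clock: 14.88
tool_pos: [0.5207, 0.1234, 0.0276]
tool_rot: [0.0, 0.992, 0.129, -0.002]
contact_force: [-9.4, -0.0, 3.8]
finger_gap: 0.0002
gripper_force: 4.6
```

jog_arm:
  targets:
    - [0.02,0.004,0,0,0,0,1]
    - [0.0,0.0,0,0,0,0,1]

```text
clock: 15.12
tool_pos: [0.5215, 0.1234, 0.0275]
tool_rot: [0.0, 0.992, 0.129, -0.002]
contact_force: [-9.2, -0.6, 3.8]
finger_gap: 0.0001
gripper_force: 4.5
```

jog_arm:
  targets:
    - [0.015,0,0,0,0,0,1]
    - [0,0,0,0,0,0,1]

```text
clock: 15.38
tool_pos: [0.5219, 0.1234, 0.0274]
tool_rot: [0.0, 0.992, 0.129, -0.003]
contact_force: [-9.8, -1.2, 3.4]
finger_gap: 0.0
gripper_force: 5.1
```

jog_arm:
  targets:
    - [0.015,0,0,0,0,0,1]
    - [0,0,0,0,0,0,1]

```text
clock: 15.62
tool_pos: [0.5222, 0.1235, 0.0273]
tool_rot: [0.001, 0.992, 0.129, -0.003]
contact_force: [-10.6, -2.8, 4.8]
finger_gap: 0.0003
gripper_force: 5.7
```

jog_arm:
  targets:
    - [0.02,0,0,0,0,0,1]
    - [0,0,0,0,0,0,1]

```text
clock: 15.88
tool_pos: [0.5228, 0.1235, 0.0272]
tool_rot: [0.001, 0.992, 0.129, -0.004]
contact_force: [-12.3, -3.6, 5.2]
finger_gap: 0.0001
gripper_force: 6.5
```

jog_arm:
  targets:
    - [0.02,0,0,0,0,0,1]
    - [0,0,0,0,0,0,1]

```text
clock: 16.12
tool_pos: [0.5234, 0.1236, 0.0271]
tool_rot: [0.001, 0.992, 0.129, -0.004]
contact_force: [-14.5, -3.3, 4.7]
finger_gap: 0.0002
gripper_force: 7.4
```

jog_arm:
  targets:
    - [0.008,0,0,0,0,0,1]
    - [0,0,0,0,0,0,1]

```text
clock: 16.38
tool_pos: [0.5234, 0.1236, 0.0271]
tool_rot: [0.001, 0.992, 0.129, -0.005]
contact_force: [-16.5, -3.5, 5.8]
finger_gap: -0.0
gripper_force: 7.9
```

Past 14 N and under 20. Backing off, lifting and checking.

jog_arm:
  targets:
    - [-0.03,0,0,0,0,0,1]
    - [-0.03,0,0,0,0,0,1]
    - [-0.1,0,0,0,0,0,1]
    - [-0.3,0,0,0,0,0,1]
    - [-0.4,0,0,0,0,0,1]
    - [-0.2,0,-0.3,0,0,0,1]
    - [0,0,-0.8,0,0,0,1]
    - [0,0,-0.9,0,0,0,1]
    - [0,0,-0.9,0,0,0,1]

```text
clock: 17.5
tool_pos: [0.4677, 0.1091, 0.2042]
tool_rot: [-0.0, 0.992, 0.129, 0.001]
contact_force: [0.7, 0.4, -0.3]
finger_gap: 0.0001
gripper_force: 0.0
```

jog_arm:
  targets:
    - [0,0.8,-0.3,0,0,0,1]
    - [0,0.9,0,0,0,0,1]
    - [0,0.9,0,0,0,0,1]
    - [0,0.9,0,0,0,0,1]
    - [0,0.9,0,0,0,0,1]
    - [0,0.9,0,0,0,0,1]
    - [0,0.5,0,0,0,0,1]
    - [0,0,0,0,0,0,1]

```text
clock: 18.5
tool_pos: [0.5562, -0.231, 0.22]
tool_rot: [0.001, 0.992, 0.127, 0.001]
contact_force: [-1.5, 0.5, -0.3]
finger_gap: -0.0002
gripper_force: 0.0
```

```bash
python3 - <<'E'
from h import *
o=get_obs();p=o['tool_pos'];print(p,o['contact_force'])
t=grab_frame('top')[:,:,::-1];s=grab_frame('scene')[:,:,::-1]
np.save('pics/t1.npy',t)
c=lambda i,x,y,w,h,S:cv2.resize(i[y:y+h,x:x+w],(w*S,h*S),interpolation=cv2.INTER_CUBIC)
cv2.imwrite('pics/c7.png',np.vstack([c(t,185,180,130,75,4),c(s,230,170,130,75,4)]))
E
```

```text
[ 0.55617421 -0.23098917  0.21995408] [-1.51548292  0.53063603 -0.28706035]
```

View pics/c7.png

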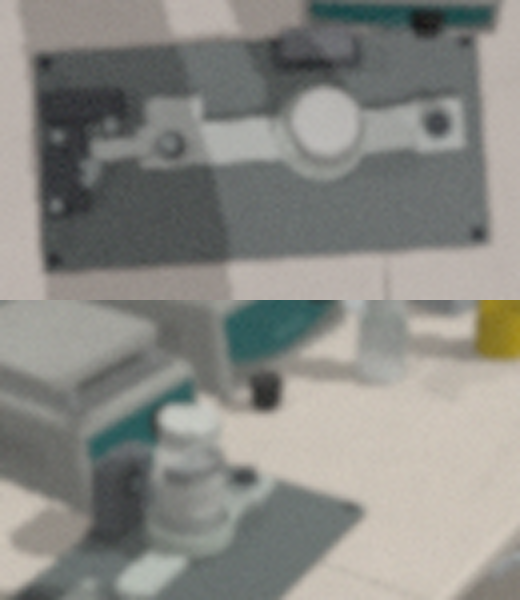

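The top crop shows the bar home: the tongue (115,150) sits between the catch (90,175) and the plunger (110,125). The jar stands upright in its seat (325,120), and the bystanders in these crops are undisturbed. The push passed 14 N, so I'm handing in.

```bash
python3 -c "
from plant import *
print(hand_in())"
```

```text
the job is handed in; nothing more can be done
None
```

The jar stands released in its seat. The bar was pushed past the catch to a peak of about 16.5 N and in the last picture sits between catch and plunger, though I judged the click from that force and picture alone. The job was handed in at about 19 s of the 72 s allowed.

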